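# Hook the tool ledge into the slotted upright and snap it home

### The job

Hang the small metal ledge bracket on the slotted stand: put its two rear hooks through the two slots, let it down so that the hooks catch behind the plate, then press it down until the tongue snaps between the sprung rollers and the ledge is locked fully home, and let go. The clamped height of the slotted plate is not known exactly, so find it by touch or sight; press firmly but never force anything (push with no more than about 25 N), and leave the jars and the spool where they are.

Things in the scene. Friction and masses are not known exactly. Their poses are not given: they have to be found in the camera images.
- stand: Fixed stand (all sizes in mm): wood base 104x116x12, two posts, an upright slotted steel plate. Origin on the bench below the middle of the plate's front face; x points from that face back through the plate, y along it, z up. Plate 90 wide, 4 thick (x 0 to 4), clamped at an UNKNOWN height h of 0 to 20 mm, new each time and not in any pose given here: feel or look for it. Lower edge at z 43 + h.
- plate_top (a point): Where the middle of the plate's top edge is if h = 0 (stand x 2, y 0, z 135 mm; axes of the stand). The true edge is h higher. It is the topmost part of the stand and free: touching it from above tells h. The posts end at z 130, behind the plate.
- slots (a point): Midway between the two slots, at their lower edge if h = 0 (stand x 0, y 0, z 99 mm); the true slots are h higher. Slots centred 22 mm to either side (y), each 11.5 wide and 26 high. The hooks (8 wide, 21 high) go in when the bracket's underside is at z 68 to 73 + h; 70.5 + h is the middle.
- catch (a point): Midway between two white rollers if h = 0 (stand x -5, y 0, z 70.6 mm); truly h higher. Rollers 10 in diameter, axes along x, 7 apart, sprung sideways; the catch fills x -9.5 to 0, y -17 to 17. Lowering, the bracket's tongue meets them 10 mm above home and its weight hangs there; about 8 N downward snaps it past (5 mm above home). It stops hard at home: underside at z 55 + h.
- bracket_back (a point): Loose aluminium ledge bracket (sizes in mm), 0.2 kg, upright on the bench at first. Point: middle of the lower edge of its flat back face (underside, z 0). x out of the back toward the hooks, y sideways, z up. Back plate 60 wide, x -4 to 0, to z 58; ledge 60 wide, z 0 to 4, forward to x -66, front lip to z 12. Home: x 0, y 0 of the stand, axes parallel, hooks toward stand +x.
- bracket_hooks (a point): Midway between the bracket's two hooks, at the underside of their necks (bracket x 0, y 0, z 44 mm). Hooks at y -22 and 22, 8 wide: neck z 44 to 52 back to x 10, tooth at its end (x 5.6 to 10) down to z 31. Home, the necks rest on the slots' lower edges, the teeth behind the plate. Below, between the legs, a tongue with a 12 wide spear head, tip at z 3.5.
- bracket_grip (a point): Grasp point in the bracket's middle rib (bracket x -35, y 0, z 45 mm): pinch the rib along y from above. Rib 12 thick, x -56 to -3, flat top at z 58 (13 above this point), which can also be pressed on; to either side only the ledge at z 0 to 4.
- home_pin (a joint): Travel in m of the brass pin below the rollers, pressed down by the tongue's tip in the last 5 mm: 0 = free, about 0.005 = bracket locked fully home. Light spring (about 1 N).
- flux_jar: Bystander: round stoneware jar with lid, 55 mm diameter, 60 mm tall, origin under its centre. Do not move it.
- solder_spool: Bystander: green spool of wire, about 65 x 46 x 23 mm, origin under its centre. Do not move it.
- gem_jar: Bystander: small clear jar, 29 mm diameter, 18 mm tall, origin under its centre. Do not move it.
Not all that is in view belongs to the job. What is meant by the stand is not blue, and is the larger of those in its own colour.

How it is judged:
By the outcome, as a careful person would: the job done as asked, in the order asked, and still so for the second after the job is handed in, with the robot touching nothing.
It also fails if it takes over 61 s, if anything falls off the work surface, if the arm or the gripper's body presses on something with over 40 N, if the wrist force passes 120 N, or if a joint passes its speed limit or range.

### The arm

A 6-joint arm with a two-finger parallel gripper is mounted at the origin on a cart in front of the work surface, level with it; the furniture and walls round the work are solid. World frame = base frame: x ahead of the robot, y to its left, z up, the work surface at z = 0. Lengths are in m, angles in rad, forces in N, time in s.
With the tool pointing down it reaches from about 0.275 to 1 m from the base axis. Payload 8.4 kg.
Tool frame: the origin (TCP) lies midway between the tips of the shut fingers; the grasp point (between the pads) lies 19 mm behind it; z points along the fingers, y is the line along which they close (so a half turn about z gives the same grasp; the last joint's range is limited). The gripper opens to 85 mm and grips with 20 to 120 N. Pads are 22 mm wide; open, the fingers measure 114 mm over their backs; the gripper's body (76 mm by 85 mm) begins 54 mm behind the grasp point. The pads swing forward as they close: fully open they stand 13 mm farther back than shut.
Start: joints at [-1.164, 0.353, 1.633, -0, 1.155, -0.002], TCP at [0.248, -0.574, 0.231] pointing down, gripper open.
Joint ranges: [-2.63, 2.63], [-0.92, 2.1], [0.06, 2.66], [-1.3, 4.44], [0, 2.69], [-3.02, 3.02]. Speed limits (rad/s): [2.22, 2.22, 2.79, 3.14, 3.14, 3.14].

### API

Orientations are given as a unit quaternion [w, x, y, z].
In Python, from cell import bot gives the robot as it stands.
- The arm moves only by the tool jog_arm, never from a script. Its argument "targets" is a list that holds one entry, the list of rows, each a list of 6 numbers: the shift along the world's x, y, z in m, then the turn, a rotation vector about the world's x, y, z in degrees. A call has 1 to 20 rows; each row shifts and turns the commanded pose from where the row before left it; what a row does not reach is not made up. A row lasts 1/8 s, in which the tool goes at most 62.5 mm and 10.7 degrees, less where a joint would pass 70% of its speed; a pose out of reach is approached as far as the arm can. A call with a gripper value outside its range is refused whole. "fingers" is the finger opening in m, from 0 to 0.0854, set as the call begins (left out, the last holds). The fingers move at their own pace and stop on an object; "squeeze" is the grip in N (left out, the last holds). Time passes only in rows, so rows that do not move let the fingers close. It gives the time, the measured TCP pose, the force, the opening and the grip force at its end, in the units of the state.
- bot.read_state(): the state, without advancing time (a new reading comes with each control period).
- bot.get_image(name): name is "side" or "top" or "wrist"; returns a dict with "pixels" (420x560x3 uint8, blue, green, red), "range_z" (420x560 float32, m along the optical axis (not along the pixel's ray), 0 where there is no reading), "fov_y" (degrees; the focal length in pixels is half the picture's height over the tangent of half this angle, whatever the lens; pixels are square), "cx", "cy" (the principal point, pixels), "rvec" (rotation vector, rad) and "tvec" (3), from world to camera coordinates, as OpenCV has them; the wrist camera has in their place "mount" (4x4, takes a point from camera to tool coordinates, whose origin is the TCP and whose axes are the flange's). Camera axes: x right, y down, z forward; pixel columns grow to the right and rows downward; lengths in m; the calibration is good to about 2 mm. A picture is of the moment at which its call begins: read the wrist's pose just before it.
- bot.hand_in(): hands the job in; it is judged then, once.
The state is a dict: "clock": time; "qpos": joint angles; "joint_vel": joint speeds; "effort": joint torques, N m; "ee_pos": TCP position; "eef_rot": TCP orientation; "contact_force": force on the tool from outside, world axes, zero at the start; "ft_torque": the same for the moment, N m; "width": finger opening in m; "gripper_force": force on a finger pad.
Only numpy, scipy, OpenCV 4.12 (cv2) and the standard library are available. Lean on these libraries where they do the work, as an engineer would, in place of code of your own. Each camera call takes 0.05 s, during which the arm holds its last target. There are 200 camera calls.

## Working session

There is one attempt and no reset: what is moved stays moved. The work goes in short steps, Python scripts to look and compute and a tool call to move; the robot and the scene stay as the last step left them, time stands still between calls to the robot, and variables do not carry over. Pictures are saved under pics/ and viewed, at most 10 in all, crops included, and the job is handed in when it is done.

Besides the shell and the picture viewer there is one more tool, called after "Request:" as name(argument=value, ...) on one line, values as JSON. jog_arm: Moves the arm, as the interface text tells. Its arguments: {"type":"object","properties":{"targets":{"type":"array"},"fingers":{"type":"number"},"squeeze":{"type":"number"}},"required":["targets"]}

```bash
mkdir -p pics; cat > h.py <<'E'
import numpy as np, cv2, pickle
from cell import bot
def grab(n):
    s=bot.read_state(); im=bot.get_image(n); im['state']=s
    pickle.dump(im,open(f'pics/{n}.pkl','wb')); return im
def cam(im):
    f=210/np.tan(np.radians(im['fov_y'])/2)
    if 'rvec' in im:
        R=cv2.Rodrigues(np.array(im['rvec'],float))[0]; t=np.array(im['tvec'],float).ravel()
        return f,R.T,-R.T@t
    from scipy.spatial.transform import Rotation as Ro
    s=im['state']; w,x,y,z=s['eef_rot']; Rt=Ro.from_quat([x,y,z,w]).as_matrix(); M=np.array(im['mount'])
    return f,Rt@M[:3,:3],Rt@M[:3,3]+np.array(s['ee_pos'])
def cloud(im):
    f,R,o=cam(im); v,u=np.mgrid[:420,:560]; z=im['range_z']
    P=np.stack([(u-im['cx'])/f*z,(v-im['cy'])/f*z,z],-1)@R.T+o
    P[z==0]=np.nan; return P
E
python3 - <<'E'
from h import *
print(bot.read_state())
for n in('side','top'):
    im=grab(n); cv2.imwrite(f'pics/{n}0.png',im['pixels']); print(n,cam(im)[2],cam(im)[1][:,2])
E
```

```text
{'clock': 0.0, 'qpos': array([-1.16439972e+00,  3.53617137e-01,  1.63414484e+00, -4.53618219e-06,
        1.15519871e+00, -2.39721457e-03]), 'joint_vel': array([-5.73562168e-04, -4.24643412e-04, -4.40067614e-04, -7.84669234e-05,
        1.93099508e-04,  1.07602401e-03]), 'effort': array([-1.58731593e-03, -6.05253696e+01, -3.42067802e+01,  1.41144415e-04,
        9.50746879e-03,  1.65377480e-05]), 'ee_pos': array([ 0.24824975, -0.57305941,  0.23057647]), 'eef_rot': array([-6.69694806e-04,  9.79183161e-01,  2.02977511e-01, -1.39266086e-04]), 'contact_force': array([-0.10648375,  0.30591021, -0.38720779]), 'ft_torque': array([-0.01542414,  0.00033353, -0.04767318]), 'gripper_force': 0.0, 'width': 0.08519423026759639}
side [0.59459932 0.94730031 0.47206169] [-0.06527578 -0.92791702 -0.36702736]
top [0.47278561 0.01323212 1.29413301] [ 0.05023808  0.01329399 -0.99864879]
```

View pics/side0.png

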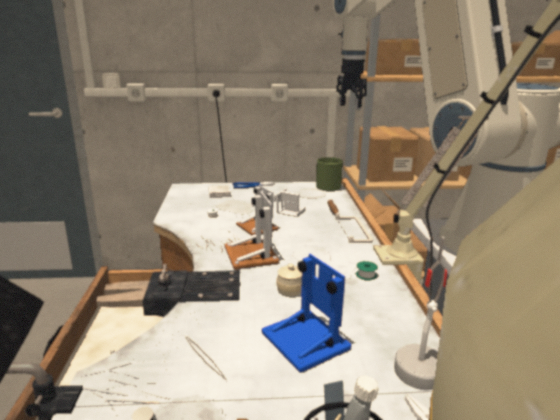

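View pics/top0.png

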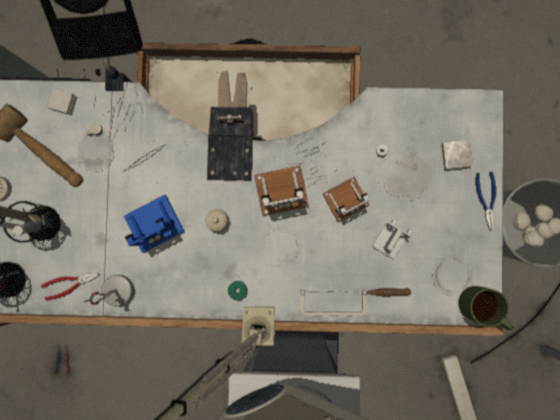

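The side view shows a blue stand at (310,310), two brown stands at (260,240) and (260,220), and the grey bracket at (290,203). The top view shows the larger brown stand at (281,190), the smaller one at (347,198) and the bracket at (393,238).

```bash
python3 - <<'E'
from h import *
im=pickle.load(open('pics/top.pkl','rb')); P=cloud(im)
c=im['pixels'][150:270,240:430]; cv2.imwrite('pics/topc.png',cv2.resize(c,None,fx=4,fy=4,interpolation=cv2.INTER_CUBIC))
f,R,o=cam(im); print('f',f)
def reg(name,u0,u1,v0,v1,bands):
    Q=P[v0:v1,u0:u1].reshape(-1,3); Q=Q[~np.isnan(Q[:,0])]
    for a,b in bands:
        q=Q[(Q[:,2]>a)&(Q[:,2]<b)]
        if len(q)<4: print(name,a,b,len(q)); continue
        r=cv2.minAreaRect((q[:,:2]*1000).astype(np.float32)); print(name,a,b,len(q),q.mean(0).round(4),'rect',np.round(r[0],1),np.round(r[1],1),round(r[2],1))
reg('stand',245,318,160,222,[(.006,.02),(.05,.11),(.11,.132),(.132,.17)])
reg('small',318,375,170,225,[(.006,.02),(.05,.11),(.11,.17)])
reg('brk',368,418,215,260,[(-.01,.002),(.002,.01),(.01,.03),(.03,.05),(.05,.07)])
reg('spool',225,252,278,303,[(.01,.04)])
s=pickle.load(open('pics/side.pkl','rb')); cv2.imwrite('pics/sidec.png',cv2.resize(s['pixels'][175:275,215:315],None,fx=6,fy=6,interpolation=cv2.INTER_CUBIC))
E
```

```text
f 526.2803955539869
stand 0.006 0.02 1554 [0.6049 0.0429 0.012 ] rect [605.2  48.9] [136.  159.7] 1.5
stand 0.05 0.11 138 [0.5603 0.0304 0.0784] rect [563.9  31.2] [24.3 87.9] 15.6
stand 0.11 0.132 138 [0.5753 0.0339 0.1261] rect [573.5  34. ] [25.3 96.3] 12.4
stand 0.132 0.17 98 [0.5643 0.0328 0.1382] rect [572.8  33.7] [23.3 88.3] 13.3
small 0.006 0.02 879 [ 0.5847 -0.1158  0.0102] rect [ 584.  -115.1] [119.8 133.6] 3.8
small 0.05 0.11 158 [ 0.5615 -0.1289  0.0917] rect [ 561.5 -130.3] [26.3 73.5] 29.6
small 0.11 0.17 0
brk -0.01 0.002 1324 [ 0.4919 -0.2367 -0.0011] rect [ 490.1 -236.3] [108.3 121.9] 1.3
brk 0.002 0.01 586 [ 0.4851 -0.2309  0.0042] rect [ 490. -235.] [107.6 120.1] 1.3
brk 0.01 0.03 69 [ 0.4746 -0.2211  0.0169] rect [ 480.3 -227.2] [60. 64.] 60.0
brk 0.03 0.05 58 [ 0.4965 -0.2329  0.0407] rect [ 489.7 -232.6] [57.5 65.2] 63.1
brk 0.05 0.07 202 [ 0.4941 -0.2342  0.0572] rect [ 499.5 -230.3] [53.7 68.3] 33.7
spool 0.01 0.04 261 [0.3541 0.1407 0.022 ] rect [353.8 140. ] [43.7 43.7] 7.0
```

View pics/topc.png

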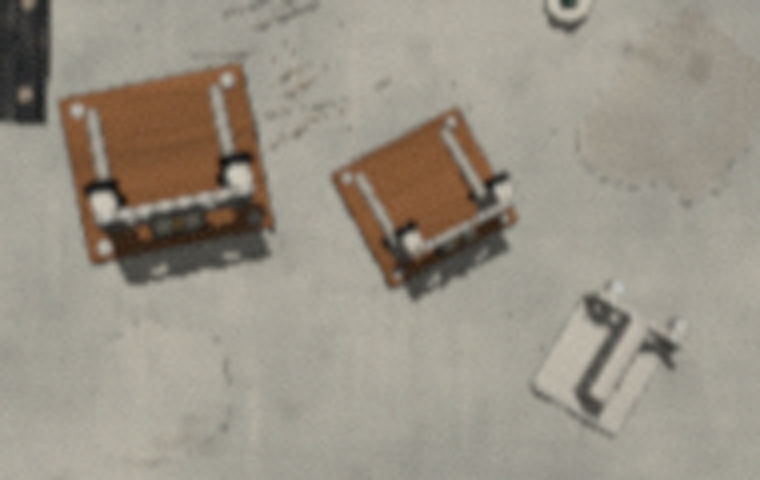

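View pics/sidec.png

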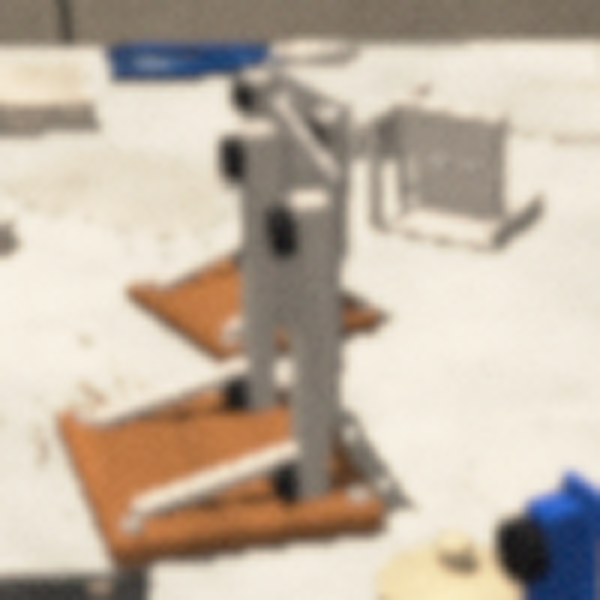

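The crops show the bracket's hooks pointing away to the upper right (yaw about −30°). The larger brown stand has its plate front facing the robot at yaw about +13°. I'll move above the bracket and look with the wrist camera.

Request:
jog_arm(targets=[[[0.028,0.043,0,0,0,-6.7],[0.028,0.043,0,0,0,-6.7],[0.028,0.043,0,0,0,-6.7],[0.028,0.043,0,0,0,-6.7],[0.028,0.043,0,0,0,-6.7],[0.028,0.043,0,0,0,-6.7],[0.028,0.043,0,0,0,-6.7],[0.028,0.043,0,0,0,-6.7],[0,0,0,0,0,0],[0,0,0,0,0,0]]])

```text
clock: 1.35
ee_pos: [0.4721, -0.2296, 0.231]
eef_rot: [0.0, 0.966, -0.259, -0.0]
contact_force: [-0.5, 0.7, 0.2]
width: 0.0854
gripper_force: 0.0
```

```bash
python3 - <<'E'
from h import *
im=grab('wrist'); cv2.imwrite('pics/w1.png',im['pixels']); print(np.array(im['mount']).round(4),im['fov_y'],im['state']['qpos'],im['state']['contact_force'])
P=cloud(im)
f,R,o=cam(im); print('cam',o)
t=pickle.load(open('pics/top.pkl','rb')); Q=cloud(t)
for u,v in [(258,325),(240,345),(220,365),(200,385),(180,405),(170,415)]: print('pole',Q[v,u].round(3))
for a,b in [(.002,.008),(.05,.07)]:
    m=(P[...,2]>a)&(P[...,2]<b); q=P[m]; q=q[np.hypot(q[:,0]-.485,q[:,1]+.23)<.07]
    r=cv2.minAreaRect((q[:,:2]*1000).astype(np.float32)); print(a,b,len(q),q.mean(0).round(4),np.round(r[0],1),np.round(r[1],1),round(r[2],1))
E
```

```text
[[ 1.100e-03 -9.514e-01 -3.079e-01  7.930e-02]
 [ 1.000e+00  8.000e-04  1.300e-03  2.000e-04]
 [-1.000e-03 -3.079e-01  9.514e-01 -1.435e-01]
 [ 0.000e+00  0.000e+00  0.000e+00  1.000e+00]] 59.992960223991744 [-4.55140792e-01  1.98108777e-01  1.84568952e+00 -4.93812765e-04
  1.09840483e+00  1.64042005e+00] [-0.49858397  0.71663474  0.15321117]
cam [ 0.54079955 -0.26946241  0.37446005]
pole [0.286 0.082 0.114]
pole [0.258 0.113 0.201]
pole [0.235 0.143 0.279]
pole [0.213 0.169 0.342]
pole [0.188 0.197 0.377]
pole [0.18  0.208 0.405]
0.002 0.008 2288 [ 0.4764 -0.2256  0.0047] [ 484.1 -233.5] [132.7 124.2] 23.6
0.05 0.07 1370 [ 0.4937 -0.235   0.0575] [ 488.2 -231.4] [59.2 66.2] 59.9
```

View pics/w1.png

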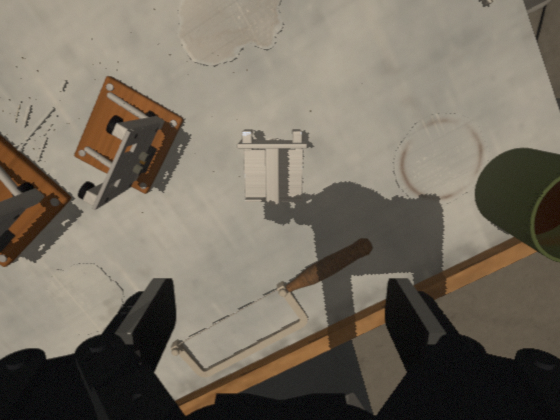

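The bracket lies at grip ≈ (0.478, −0.225) with yaw −30°. In the wrist view its hooks are at (247,135) and (297,135), and the rib is at u≈272. I'll turn the wrist round on the way to the stand so the camera faces the plate's front.

Request:
jog_arm(targets=[[[0.0008,0.0121,0,0,0,10.6],[0.0008,0.0121,0,0,0,10.6],[0.0008,0.0121,0,0,0,10.6],[0.0008,0.0121,0,0,0,10.6],[0.0008,0.0121,0,0,0,10.6],[0.0008,0.0121,0,0,0,10.6],[0.0008,0.0121,0,0,0,10.6],[0.0008,0.0121,0,0,0,10.6],[0.0008,0.0121,0,0,0,10.6],[0.0008,0.0121,0,0,0,10.6],[0.0008,0.0121,0,0,0,10.6],[0.0008,0.0121,0,0,0,10.6],[0.0008,0.0121,0,0,0,10.6],[0.0008,0.0121,0,0,0,10.6],[0.0008,0.0121,0,0,0,10.6],[0.0008,0.0121,0,0,0,10.6],[0.0008,0.0121,0,0,0,10.6],[0.0008,0.0121,0,0,0,10.6],[0.0008,0.0121,0,0,0,10.6],[0.0008,0.0121,0,0,0,10.6]]])

```text
clock: 3.9
ee_pos: [0.4883, 0.0114, 0.2312]
eef_rot: [-0.0, -0.018, 1.0, -0.0]
contact_force: [-0.7, 0.1, 0.1]
width: 0.0855
gripper_force: 0.0
```

Request:
jog_arm(targets=[[[0,0,0,0,0,10.6],[0,0,0,0,0,0.4],[0,0,0,0,0,0]]], fingers=0)

```text
clock: 4.28
ee_pos: [0.4884, 0.0117, 0.2313]
eef_rot: [-0.0, -0.109, 0.994, -0.0]
contact_force: [-0.6, -0.4, 0.2]
width: 0.0319
gripper_force: 0.0
```

```bash
python3 - <<'E'
from h import *
im=grab('wrist'); cv2.imwrite('pics/w2.png',im['pixels']); print(im['state']['qpos'],cam(im)[2])
P=cloud(im)
for a,b in [(.008,.016),(.05,.11),(.11,.128),(.132,.16)]:
    q=P[(P[...,2]>a)&(P[...,2]<b)]; q=q[np.hypot(q[:,0]-.58,q[:,1]-.03)<.09]
    if len(q)<5: continue
    r=cv2.minAreaRect((q[:,:2]*1000).astype(np.float32)); print(a,b,len(q),q.mean(0).round(4),np.round(r[0],1),np.round(r[1],1),round(r[2],1), np.percentile(q[:,2],[50,90,98]).round(4))
E
```

```text
[ 2.08820910e-02  1.39178077e-01  1.91769722e+00 -1.25809518e-04
  1.08477821e+00 -1.76874119e+00] [ 0.41172325 -0.00587134  0.37474856]
0.008 0.016 2845 [0.5655 0.0345 0.0125] [593.3  21. ] [ 89.4 155.7] 12.6 [0.0126 0.0137 0.0144]
0.05 0.11 2726 [0.5594 0.0293 0.0795] [556.7  32.9] [13.9 89.8] 13.2 [0.0799 0.1037 0.1081]
0.11 0.128 690 [0.5645 0.0252 0.1199] [573.7  25.9] [25.1 53.9] 13.5 [0.1204 0.1268 0.1278]
0.132 0.16 765 [0.562  0.028  0.1379] [562.7  28. ] [ 5. 56.] 13.0 [0.139  0.1409 0.1415]
```

View pics/w2.png

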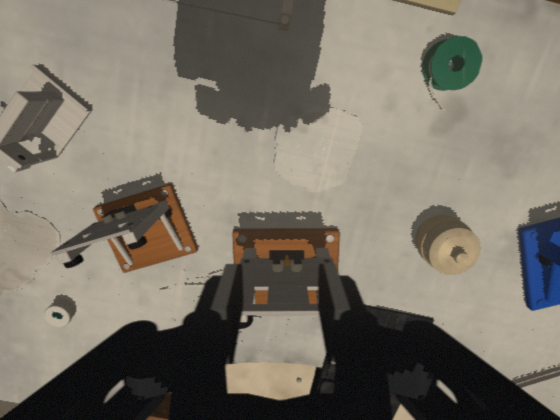

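The wrist view shows the stand's plate face on, with its top edge at v≈310, u≈243–318. The slots are at (262,297) and (312,297), the rollers near (287,258). The jar is at (447,243) and the spool at (455,63), both well clear. Next I'll fit the plate.

```bash
python3 - <<'E'
from h import *
im=pickle.load(open('pics/wrist.pkl','rb')); P=cloud(im)*1000
q=P[(P[...,2]>50)&(P[...,2]<160)]; q=q[np.hypot(q[:,0]-570,q[:,1]-30)<80]
a=np.radians(13.2)
for _ in range(4):
    n=np.array([np.cos(a),np.sin(a)]); t=np.array([-n[1],n[0]])
    N=q[:,:2]@n; T=q[:,:2]@t
    h,e=np.histogram(N,bins=np.arange(535,565,.5)); m=e[h.argmax()]+.25
    F=q[abs(N-m)<1.2]; vx,vy,x0,y0=cv2.fitLine(F[:,:2].astype(np.float32),cv2.DIST_HUBER,0,.01,.01).ravel()
    a=np.arctan2(-vx*np.sign(vy),abs(vy))
print('yaw',np.degrees(a),'face n',np.median(F[:,:2]@n),len(F))
T=F[:,:2]@t
for z0,z1 in [(50,70),(70,90),(90,105),(105,130),(130,150)]:
    k=(F[:,2]>z0)&(F[:,2]<z1); 
    if k.sum()>5: print(z0,z1,k.sum(),np.percentile(T[k],[0.5,1,99,99.5]).round(1))
c=None
k=(F[:,2]>95)&(F[:,2]<145)
H,te,ze=np.histogram2d(T[k],F[k,2],bins=[np.arange(T.min(),T.max()+2,2),np.arange(95,146,5)])
print(te[0]); print(H.astype(int).T)
R=q[(N<m-4)]; print('rollers',len(R),np.percentile(R[:,:2]@t,[1,50,99]).round(1),np.percentile(R[:,2],[1,50,99]).round(1))
k=q[:,2]>131; print('top z',np.percentile(q[k,2],[50,90,95,99,100]).round(1), 'n of top', np.percentile(N[q[:,2]>138.5],[5,50,95]))
print(n,t)
E
```

```text
yaw 12.88618 face n 553.3511099460549 3359
50 70 564 [-136.5 -135.9  -48.3  -47.8]
70 90 681 [-131.1 -130.7  -65.4  -65.1]
90 105 654 [-129.4 -129.   -67.2  -66.8]
105 130 817 [-127.7 -127.   -76.1  -75.9]
130 150 643 [-125.5 -125.2  -71.   -70.8]
-136.9534926540194
[[ 0  0  0  3  5  7  7  6  7  7  5  9  5  6 10  6  5 11  7  5  8  4  5  8
   5  5  9  8  6  7  6  6 10  6  6  2  0  0  0  0  0  0  0  0  0]
 [ 0  0  0  1  8  7  7  7  6 10  8  7 13  8  6 10  6  7  6  6 10  6  8 10
   6  9  5  6  9  6  7  8  6 10  8  0  0  0  0  0  0  0  0  0  0]
 [ 0  0  0  0  7  8  8  6  7  0  1  0  0  0  4  9  5 10  5  7  9  7  9  6
   8  7  6  8  6  9  4  1  1  0  1  0  0  0  0  0  0  0  0  0  0]
 [ 0  0  0  0  2  7  9  7  5  0  0  0  0  0  6  9  7  7 11  6  9  6  8  6
  10  7  9  8  7 10  3  0  0  0  0  0  0  0  0  0  0  0  0  0  0]
 [ 0  0  0  0  0  9  7 10  5  0  0  0  0  0  5  9  9  6 11  7 11  8 11  6
   8  6 10  7  9  6  6  0  0  0  0  0  0  0  0  0  0  0  0  0  0]
 [ 0  0  0  0  0  7  8  8  6  0  0  0  0  0  8  6  9  7  8  7  7  8  7 13
   7 11  6 10  7 10  4  0  0  0  0  0  0  0  0  0  0  0  0  0  0]
 [ 0  0  0  0  0  4  9  9  5  0  0  0  0  0  7  7 13  6 10  7 13 10  7  9
   7  8  8  8 10  7  5  0  0  0  0  0  0  0  0  0  0  0  0  0  0]
 [ 0  0  0  0  0  5 11  7 10  7  8  6  7  9  6  9  9  8 11  6 10 11  7 12
  13  7 12  7 10 11  9  7  9  2  0  0  0  0  0  0  0  0  0  0  0]
 [ 0  0  0  0  0  3 12 11  9 12 12  9 12 10 11 12 10 11 12 11  9 13 10  6
   9 11 11 13  9 10 13  9  9  3  0  0  0  0  0  0  0  0  0  0  0]
 [ 0  0  0  0  0  2  5  3  5  4  3  4  6  2  3  5  4  2  5  7  1  3  4  4
   5  3  2  5  5  2  2  4  5  0  0  0  0  0  0  0  0  0  0  0  0]]
rollers 486 [-108.1  -91.8  -75.4] [50.6 68.  81.6]
top z [138.4 140.8 141.1 141.6 142. ] n of top [552.95754707 554.53111407 556.63985376]
[0.974815   0.22301501] [-0.22301501  0.974815  ]
```

Request:
jog_arm(targets=[[[0.0365,0.0112,0,0,0,0],[0.0365,0.0112,0,0,0,0],[0,0,-0.045,0,0,0],[0,0,-0.03,0,0,0],[0,0,-0.01,0,0,0],[0,0,0,0,0,0],[0,0,0,0,0,0]]], fingers=0)

```text
clock: 5.2
ee_pos: [0.5624, 0.0348, 0.1477]
eef_rot: [0.001, -0.111, 0.994, -0.0]
contact_force: [0.5, -0.0, 0.4]
width: 0.0002
gripper_force: 0.0
```

Request:
jog_arm(targets=[[[0,0,-0.002,0,0,0],[0,0,-0.001,0,0,0],[0,0,0,0,0,0]]])

```text
clock: 5.58
ee_pos: [0.5615, 0.0349, 0.1435]
eef_rot: [0.0, -0.112, 0.994, -0.0]
contact_force: [0.1, -0.2, -0.0]
width: -0.0
gripper_force: 0.0
```

Request:
jog_arm(targets=[[[0,0,-0.001,0,0,0],[0,0,0,0,0,0]]])

```text
clock: 5.82
ee_pos: [0.5613, 0.0349, 0.1422]
eef_rot: [-0.0, -0.112, 0.994, -0.0]
contact_force: [-0.3, 0.6, 0.3]
width: 0.0001
gripper_force: 0.0
```

Request:
jog_arm(targets=[[[0,0,-0.001,0,0,0],[0,0,0,0,0,0]]])

```text
clock: 6.08
ee_pos: [0.5614, 0.0349, 0.1412]
eef_rot: [-0.0, -0.112, 0.994, 0.0]
contact_force: [-0.1, 0.5, 0.1]
width: 0.0002
gripper_force: 0.0
```

Request:
jog_arm(targets=[[[0,0,-0.001,0,0,0],[0,0,0,0,0,0]]])

```text
clock: 6.32
ee_pos: [0.5614, 0.0349, 0.1402]
eef_rot: [-0.0, -0.112, 0.994, -0.0]
contact_force: [-0.3, -0.2, 0.7]
width: -0.0001
gripper_force: 0.0
```

Request:
jog_arm(targets=[[[0,0,-0.001,0,0,0],[0,0,0,0,0,0]]])

```text
clock: 6.58
ee_pos: [0.5615, 0.0349, 0.1397]
eef_rot: [0.0, -0.112, 0.994, -0.0]
contact_force: [-1.7, 0.0, 4.8]
width: 0.0002
gripper_force: 2.5
```

Request:
jog_arm(targets=[[[0,0,-0.001,0,0,0],[0,0,0,0,0,0]]])

```text
clock: 6.82
ee_pos: [0.5616, 0.0349, 0.1396]
eef_rot: [0.0, -0.112, 0.994, -0.0]
contact_force: [-4.2, 0.0, 14.2]
width: -0.0002
gripper_force: 6.9
```

The top edge is touched at z ≈ 0.1397, so h ≈ 4.8 mm, which agrees with the ~5.5 mm from vision. Next is the bracket.

Request:
jog_arm(targets=[[[0,0,0.03,0,0,0],[0,0,0.04,0,0,0],[-0.012,-0.037,0,0,0,-6.15],[-0.012,-0.037,0,0,0,-6.15],[-0.012,-0.037,0,0,0,-6.15],[-0.012,-0.037,0,0,0,-6.15],[-0.012,-0.037,0,0,0,-6.15],[-0.012,-0.037,0,0,0,-6.15],[-0.012,-0.037,0,0,0,-6.15],[0,0,0,0,0,0],[0,0,0,0,0,0]]], fingers=0.06)

```text
clock: 8.2
ee_pos: [0.4775, -0.2237, 0.2082]
eef_rot: [-0.0, 0.26, 0.965, 0.0]
contact_force: [0.8, 0.2, 0.0]
width: 0.06
gripper_force: 0.0
```

```bash
python3 - <<'E'
from h import *
im=grab('wrist'); cv2.imwrite('pics/w3.png',im['pixels']); print(im['state']['ee_pos'],im['state']['eef_rot'],im['state']['contact_force'])
P=cloud(im)*1000
q=P[(P[...,2]>54)&(P[...,2]<66)]; q=q[np.hypot(q[:,0]-488,q[:,1]+231)<50]
print(len(q),np.percentile(q[:,2],[1,50,99]))
r=cv2.minAreaRect(q[:,:2].astype(np.float32)); print(r)
a=np.radians(-30.1)
for _ in range(4):
    n=np.array([np.cos(a),np.sin(a)]); t=np.array([-n[1],n[0]])
    c=np.array(r[0]); X=(q[:,:2]-c)@n; Y=(q[:,:2]-c)@t
    k=(X>-25)&(X<15)&(abs(Y)<12); 
    # rib edges per 2mm slice -> centre line
    xs=[];ys=[];w=[]
    for x in np.arange(-25,14,2):
        y=Y[k&(X>=x)&(X<x+2)]
        if len(y)>4: xs.append(x+1); ys.append((y.min()+y.max())/2); w.append(np.ptp(y))
    s,b=np.polyfit(xs,ys,1); a+=np.arctan(s)
print('yaw',np.degrees(a),'rib centre y',b,'width',np.mean(w),'X range',np.percentile(X,[.5,99.5]),'Y',np.percentile(Y,[.5,99.5]),'ribX',np.percentile(X[abs(Y-b)<5],[.5,99.5]))
E
```

```text
[ 0.47746039 -0.22374618  0.20821031] [-6.76369754e-05  2.60486266e-01  9.65477529e-01  2.05480637e-04] [0.78805195 0.23228073 0.02128833]
1295 [54.35154017 58.63193784 60.19875386]
((489.2084655761719, -239.4877471923828), (54.97236633300781, 66.5357666015625), 85.2679672241211)
yaw -34.797771571885875 rib centre y 6.0165948732172145 width 11.185425296011953 X range [-38.53737976  19.05155196] Y [-20.09959015  37.00707934] ribX [-38.64842652  17.09643704]
```

View pics/w3.png

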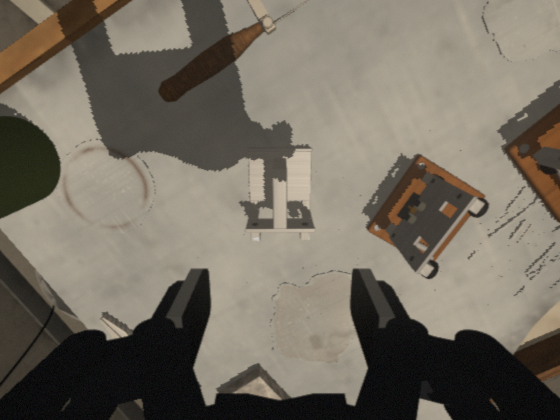

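The bracket lies straight below the fingers: the rib is vertical at u≈273–286, v 150–230, and the back plate is at v≈231. The rib fit used a bad window, so I'll redo it on the same picture.

```bash
python3 - <<'E'
from h import *
im=pickle.load(open('pics/wrist.pkl','rb')); P=cloud(im)*1000
q=P[(P[...,2]>56)&(P[...,2]<66)]; q=q[np.hypot(q[:,0]-488,q[:,1]+231)<48]
a=np.radians(-30.2); c=np.array([477.8,-225.4]); b=0
for _ in range(6):
    n=np.array([np.cos(a),np.sin(a)]); t=np.array([-n[1],n[0]])
    X=(q[:,:2]-c)@n; Y=(q[:,:2]-c)@t; xs=[];ys=[];w=[]
    for x in np.arange(-18,24,2):
        y=Y[(abs(Y-b)<9)&(X>=x)&(X<x+2)]
        if len(y)>4: xs.append(x+1); ys.append((y.min()+y.max())/2); w.append(np.ptp(y))
    s,b=np.polyfit(xs,ys,1); a+=np.arctan(s)*.7
k=abs(Y-b)<5
B=q[(X>28)&(X<38)]; Yb=(B[:,:2]-c)@t
print('yaw',np.degrees(a),'ribY',b,'w',np.mean(w),'ribX',np.percentile(X[k],[0,.5,99.5,100]),'backY',np.percentile(Yb,[.5,99.5]))
vx,vy,_,_=cv2.fitLine(B[:,:2].astype(np.float32),cv2.DIST_HUBER,0,.01,.01).ravel(); print('back yaw',np.degrees(np.arctan2(-vx*np.sign(vy),abs(vy))))
print('grip', c+n*(np.percentile(X[k],.5)+21)+t*b, 'by back', c+n*(np.percentile(X[k],99.5)-35)+t*b)
E
```

```text
yaw -29.98262139684599 ribY 0.8724694086520904 w 11.716208082501092 ribX [-21.30149099 -21.12169849  34.45666775  34.77255738] backY [-28.59312794  30.05754952]
back yaw -29.759525
grip [ 478.13059809 -224.58347181] by back [ 477.76538992 -224.37276344]
```

Request:
jog_arm(targets=[[[0.0005,-0.0008,-0.04,0,0,0.2],[0,0,-0.04,0,0,0],[0,0,-0.04,0,0,0],[0,0,-0.04,0,0,0],[0,0,-0.022,0,0,0],[0,0,0,0,0,0]]], fingers=0.05, squeeze=60)

```text
clock: 9.0
ee_pos: [0.4771, -0.2233, 0.0248]
eef_rot: [-0.002, 0.258, 0.966, 0.0]
contact_force: [0.3, 0.5, 0.6]
width: 0.0501
gripper_force: 0.0
```

Request:
jog_arm(targets=[[[0,0,0,0,0,0],[0,0,0,0,0,0],[0,0,0,0,0,0],[0,0,0,0,0,0],[0,0,0,0,0,0]]], fingers=0)

```text
clock: 9.62
ee_pos: [0.4789, -0.2252, 0.0276]
eef_rot: [0.001, 0.259, 0.966, -0.0]
contact_force: [0.8, 2.3, 7.8]
width: 0.0109
gripper_force: 59.7
```

Request:
jog_arm(targets=[[[0,0,0.02,0,0,0],[0,0,0.04,0,0,0],[0,0,0.04,0,0,0],[0,0,0.04,0,0,0],[0.0033,0.0351,0,0,0,6.15],[0.0033,0.0351,0,0,0,6.15],[0.0033,0.0351,0,0,0,6.15],[0.0033,0.0351,0,0,0,6.15],[0.0033,0.0351,0,0,0,6.15],[0.0033,0.0351,0,0,0,6.15],[0.0033,0.0351,0,0,0,6.15],[0,0,-0.02,0,0,0],[0,0,0,0,0,0],[0,0,0,0,0,0]]])

```text
clock: 11.38
ee_pos: [0.501, 0.0205, 0.1468]
eef_rot: [0.0, -0.113, 0.994, -0.0]
contact_force: [-0.4, -0.1, -2.3]
width: 0.011
gripper_force: 58.9
```

```bash
python3 - <<'E'
from h import *
im=grab('wrist'); cv2.imwrite('pics/w4.png',im['pixels']); s=im['state']; print(s['ee_pos'],s['eef_rot'],s['contact_force'])
P=cloud(im)*1000; np.save('pics/P4.npy',P)
p=np.array(s['ee_pos'])*1000; a=np.radians(12.9); n=np.array([np.cos(a),np.sin(a)]); t=np.array([-n[1],n[0]])
X=(P[...,:2]-p[:2])@n; Y=(P[...,:2]-p[:2])@t; Z=P[...,2]-p[2]
print('tcp n,t',p[:2]@n,p[:2]@t)
k=(abs(X)<70)&(abs(Y)<40)&(Z<36)&(Z>-40)
for z0,z1 in[(-30,-26),(-26,-22),(-22,-10),(-10,25),(25,35)]:
    m=k&(Z>z0)&(Z<z1); print(z0,z1,m.sum(), 'X',np.percentile(X[m],[1,50,99]).round(1),'Y',np.percentile(Y[m],[1,50,99]).round(1),'Z',np.median(Z[m]).round(1)) if m.sum()>5 else 0
E
```

```text
[0.50103791 0.02047163 0.146784  ] [ 4.95650695e-05 -1.13118313e-01  9.93581523e-01 -5.06859311e-05] [-0.38586549 -0.12049926 -2.34788709]
tcp n,t 492.9626079599753 -91.90182186197765
-30 -26 14 X [-32.  -31.9 -31.7] Y [-28.8  -7.8  21. ] Z -26.2
-26 -22 6305 X [-32.3 -11.2  24. ] Y [-29.8   1.8  29.3] Z -22.9
-22 -10 2110 X [-32.5 -30.4  12.6] Y [-29.6  -1.5  28.6] Z -16.9
-10 25 2600 X [-22.5 -11.   30.5] Y [-18.8  -0.5  18.3] Z 15.7
25 35 5575 X [-22.2  -2.5  32.9] Y [-17.8  -0.2  17.1] Z 31.0
```

View pics/w4.png

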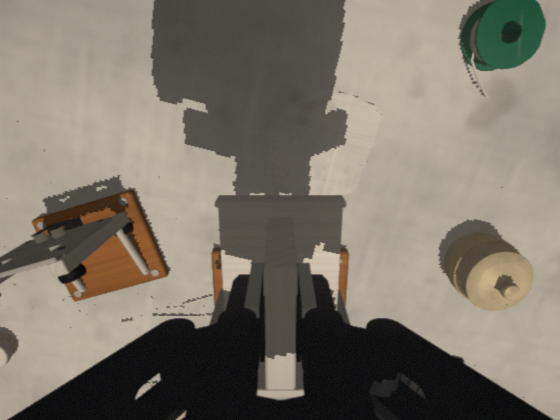

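The bracket hangs level in the fingers: lip at v≈200, u 217–345, back plate at v≈395, centred and parallel to the plate. The jar is at (490,270) and the spool at (508,32), untouched. I'll lower to slot height and go forward.

Request:
jog_arm(targets=[[[0,0,-0.03,0,0,0],[0,0,-0.014,0,0,0],[0,0,0,0,0,0],[0,0,0,0,0,0]]])

```text
clock: 11.92
ee_pos: [0.5016, 0.0207, 0.103]
eef_rot: [0.0, -0.113, 0.994, -0.0]
contact_force: [-0.5, -0.3, -2.4]
width: 0.0112
gripper_force: 58.9
```

Request:
jog_arm(targets=[[[0.0078,0.0018,0,0,0,0],[0.0049,0.0011,0,0,0,0],[0,0,0,0,0,0],[0,0,0,0,0,0]]])

```text
clock: 12.42
ee_pos: [0.5137, 0.0237, 0.1023]
eef_rot: [-0.0, -0.113, 0.994, -0.0]
contact_force: [-0.4, -0.3, -2.6]
width: 0.0109
gripper_force: 58.9
```

Request:
jog_arm(targets=[[[0.0031,0.0003,0.0005,0,0,0],[0.003,0.0007,0,0,0,0],[0,0,0,0,0,0],[0,0,0,0,0,0]]])

```text
clock: 12.92
ee_pos: [0.5197, 0.0247, 0.1027]
eef_rot: [-0.0, -0.113, 0.994, 0.0]
contact_force: [-0.6, -0.2, -2.4]
width: 0.0114
gripper_force: 58.9
```

Request:
jog_arm(targets=[[[0.0025,0.0006,0,0,0,0],[0.0024,0.0005,0,0,0,0],[0,0,0,0,0,0],[0,0,0,0,0,0]]])

```text
clock: 13.42
ee_pos: [0.5247, 0.0258, 0.1028]
eef_rot: [-0.0, -0.113, 0.994, -0.0]
contact_force: [-0.7, -0.0, -2.5]
width: 0.0111
gripper_force: 58.9
```

Request:
jog_arm(targets=[[[0.001,0.0002,0,0,0,0],[0,0,0,0,0,0]]])

```text
clock: 13.68
ee_pos: [0.5258, 0.026, 0.1028]
eef_rot: [0.0, -0.113, 0.994, 0.0]
contact_force: [1.0, 0.5, -3.1]
width: 0.0109
gripper_force: 58.9
```

Request:
jog_arm(targets=[[[0.001,0.0002,0,0,0,0],[0,0,0,0,0,0]]])

```text
clock: 13.92
ee_pos: [0.5268, 0.0262, 0.1028]
eef_rot: [-0.0, -0.113, 0.994, -0.0]
contact_force: [0.4, -0.2, -2.1]
width: 0.0111
gripper_force: 58.9
```

Request:
jog_arm(targets=[[[0.0005,0.0001,0,0,0,0],[0,0,0,0,0,0]]])

```text
clock: 14.18
ee_pos: [0.5269, 0.0263, 0.1027]
eef_rot: [-0.0, -0.113, 0.994, 0.0]
contact_force: [-1.7, 0.1, -1.7]
width: 0.0114
gripper_force: 59.1
```

Request:
jog_arm(targets=[[[0,0,-0.002,0,0,0],[0,0,-0.0025,0,0,0],[0,0,0,0,0,0],[0,0,0,0,0,0]]])

```text
clock: 14.68
ee_pos: [0.5269, 0.0263, 0.098]
eef_rot: [-0.0, -0.113, 0.994, 0.0]
contact_force: [-2.2, -0.8, -3.9]
width: 0.0112
gripper_force: 58.8
```

Request:
jog_arm(targets=[[[0,0,-0.0015,0,0,0],[0,0,0,0,0,0]]])

```text
clock: 14.92
ee_pos: [0.527, 0.0262, 0.0968]
eef_rot: [-0.0, -0.113, 0.994, -0.0]
contact_force: [-4.6, -0.8, 0.9]
width: 0.0109
gripper_force: 59.4
```

Request:
jog_arm(targets=[[[-0.0002,0,-0.001,0,0,0],[0,0,0,0,0,0]]])

```text
clock: 15.18
ee_pos: [0.527, 0.0262, 0.0961]
eef_rot: [0.0, -0.113, 0.994, -0.0]
contact_force: [-4.8, -0.9, 4.4]
width: 0.011
gripper_force: 60.0
```

Request:
jog_arm(targets=[[[-0.0002,0,-0.001,0,0,0],[0,0,0,0,0,0]]])

```text
clock: 15.42
ee_pos: [0.527, 0.0262, 0.0952]
eef_rot: [0.0, -0.113, 0.994, -0.0]
contact_force: [-4.6, -0.8, 5.0]
width: 0.0112
gripper_force: 60.2
```

Request:
jog_arm(targets=[[[0,0,-0.001,0,0,0],[0,0,0,0,0,0]]])

```text
clock: 15.68
ee_pos: [0.527, 0.0263, 0.0942]
eef_rot: [0.0, -0.113, 0.994, -0.0]
contact_force: [-4.7, -1.4, 3.9]
width: 0.0109
gripper_force: 60.2
```

Request:
jog_arm(targets=[[[-0.0002,0,-0.001,0,0,0],[0,0,-0.001,0,0,0],[0,0,0,0,0,0]]])

```text
clock: 16.05
ee_pos: [0.527, 0.0263, 0.0917]
eef_rot: [0.0, -0.113, 0.994, -0.0]
contact_force: [-3.2, -1.8, 0.0]
width: 0.0111
gripper_force: 59.4
```

Request:
jog_arm(targets=[[[0,0,-0.001,0,0,0],[0,0,-0.001,0,0,0],[0,0,0,0,0,0]]])

```text
clock: 16.42
ee_pos: [0.5269, 0.0264, 0.0895]
eef_rot: [0.0, -0.113, 0.994, 0.0]
contact_force: [1.4, -0.5, -5.6]
width: 0.011
gripper_force: 58.4
```

Request:
jog_arm(targets=[[[0,0,-0.001,0,0,0],[0,0,-0.001,0,0,0],[0,0,0,0,0,0]]])

```text
clock: 16.8
ee_pos: [0.5269, 0.0263, 0.0877]
eef_rot: [0.0, -0.113, 0.994, -0.0]
contact_force: [2.7, -0.4, -6.9]
width: 0.0108
gripper_force: 58.4
```

Request:
jog_arm(targets=[[[0,0,-0.001,0,0,0],[0,0,0,0,0,0]]])

```text
clock: 17.05
ee_pos: [0.5269, 0.0263, 0.0873]
eef_rot: [0.0, -0.113, 0.994, -0.0]
contact_force: [-0.6, -0.5, 2.1]
width: 0.0108
gripper_force: 59.6
```

Hard stop met at the predicted height. I'll press a little more to confirm.

Request:
jog_arm(targets=[[[0,0,-0.0008,0,0,0],[0,0,0,0,0,0]]])

```text
clock: 17.3
ee_pos: [0.5269, 0.0263, 0.0871]
eef_rot: [0.0, -0.113, 0.994, -0.0]
contact_force: [-3.8, -0.9, 12.9]
width: 0.0113
gripper_force: 61.2
```

Request:
jog_arm(targets=[[[0,0,-0.0006,0,0,0],[0,0,0,0,0,0],[0,0,0,0,0,0]]])

```text
clock: 17.68
ee_pos: [0.5269, 0.0263, 0.087]
eef_rot: [0.0, -0.113, 0.994, 0.0]
contact_force: [-6.7, -1.1, 18.3]
width: 0.011
gripper_force: 62.2
```

Request:
jog_arm(targets=[[[0,0,0.0012,0,0,0],[0,0,0,0,0,0],[0,0,0,0,0,0],[0,0,0,0,0,0],[0,0,0,0,0,0]]], fingers=0.045)

```text
clock: 18.3
ee_pos: [0.5266, 0.0263, 0.0865]
eef_rot: [-0.0, -0.113, 0.994, 0.0]
contact_force: [0.3, 0.9, -0.7]
width: 0.0448
gripper_force: 0.0
```

Request:
jog_arm(targets=[[[0,0,0.02,0,0,0],[0,0,0.03,0,0,0],[0,0,0.04,0,0,0],[-0.02,-0.005,0.03,0,0,0],[-0.03,-0.007,0,0,0,0],[0,0,0,0,0,0],[0,0,0,0,0,0]]])

```text
clock: 19.18
ee_pos: [0.4772, 0.0143, 0.2067]
eef_rot: [0.0, -0.113, 0.994, 0.0]
contact_force: [-0.1, -0.6, 0.2]
width: 0.0453
gripper_force: 0.0
```

```bash
python3 - <<'E'
from h import *
im=grab('wrist'); s=im['state']; print(s['ee_pos'],s['contact_force'])
sd=grab('side'); a=cv2.resize(sd['pixels'][175:275,215:315],(420,420),interpolation=cv2.INTER_CUBIC)
cv2.imwrite('pics/w5.png',np.hstack([im['pixels'][:,90:470],a]))
P=cloud(im)*1000; a=np.radians(12.9); n=np.array([np.cos(a),np.sin(a)]); t=np.array([-n[1],n[0]])
X=P[...,:2]@n-553.2; Y=P[...,:2]@t+91.9; Z=P[...,2]
for z0,z1,x0,x1 in[(57,68,-60,-6),(105,124,-56,-1),(130,150,-3,7)]:
    m=(X>x0)&(X<x1)&(abs(Y)<35)&(Z>z0)&(Z<z1); print(z0,m.sum(),np.percentile(X[m],[1,99]).round(1),np.percentile(Y[m],[1,99]).round(1),np.percentile(Z[m],[10,50,90,98]).round(1))
E
```

```text
[0.47718487 0.01434073 0.20668442] [-0.10652273 -0.59333309  0.23095716]
57 2992 [-59.5  -7.6] [-29.8  29.2] [63.3 64.2 65.1 65.7]
105 2072 [-55.9  -1.2] [-29.   28.4] [109.3 117.7 118.9 119.4]
130 1398 [-0.8  4.4] [-34.2  34.3] [132.  138.1 140.7 141.2]
```

View pics/w5.png

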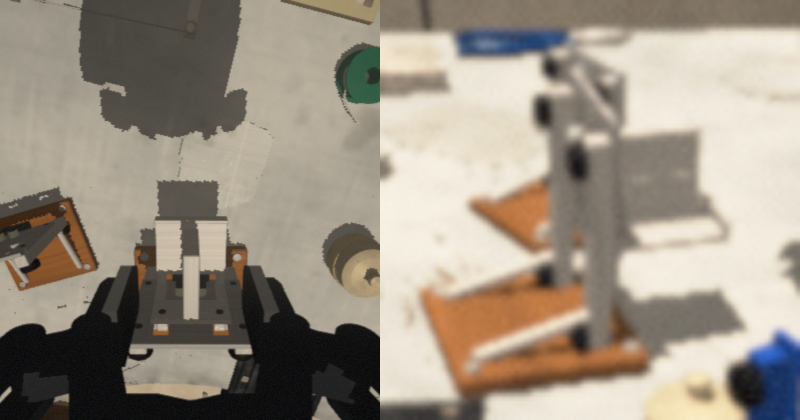

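The bracket hangs square on the plate with its hooks in the slots at (162,328) and (213,328), and the gripper is clear of it. The rib top measures about 118 mm and the ledge top about 64 mm, against 117.8 and 63.8 mm expected at home.

```bash
python3 -c "
from cell import bot
print(bot.hand_in())"
```

```text
the job is handed in; nothing more can be done
None
```

The bracket is hung on the larger brown stand and locked fully home: it snapped past the rollers, met a hard stop under about 18 N, then was released. I touched neither jar nor the spool and handed the job in at about 19 s; the hand-in gave no verdict.

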